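Lift the jar basket out of the steamer with the lifting hook

ROBOT

A 6-joint arm with a two-finger parallel gripper is mounted at the origin on the work surface. World frame = base frame: x ahead of the robot, y to its left, z up, the work surface at z = 0. Lengths are in m, angles in rad, forces in N, time in s.
With the tool pointing down it reaches from about 0.225 to 0.875 m from the base axis. Payload 3.4 kg.
Tool frame: the origin (TCP) lies on the centre line of the jaws, within the pads' length; the fingertips stand 17 mm ahead of it and the grasp point (between the pads) lies 2 mm behind it (nose_length is the distance from the TCP to the fingertips, in m); z points along the fingers, y is the line along which they close (so a half turn about z gives the same grasp; the last joint's range is limited). The gripper opens to 85 mm and grips with 20 to 120 N. Pads are 22 mm wide; open, the fingers measure 114 mm over their backs; the gripper's body (76 mm by 85 mm) begins 54 mm behind the grasp point. The pads swing forward as they close: fully open they stand 13 mm farther back than shut.
Start: joints at [1.136, 0.276, 1.505, -0, 1.361, -0.121], TCP at [0.178, 0.547, 0.219] pointing down, gripper open.
Joint ranges: [-2.89, 2.89], [-0.75, 2.08], [0.22, 2.7], [-1.18, 4.32], [0.11, 2.71], [-2.7, 2.7]. Speed limits (rad/s): [2.57, 2.57, 3.14, 3.14, 3.14, 3.14].

INTERFACE

Orientations are given as a unit quaternion [w, x, y, z].
In Python, from rig import get_state, get_image, sign_off, find_in, place_of, nose_length gives the robot as it stands.
- The arm moves only by the tool apply_moves, never from a script. Its argument "deltas" is one flat list of numbers, 5 for each row, row after row: the finger opening in mm, from 0 to 85.4, then the shift along the tool's x, y, z in mm, then the turn about the tool's z in degrees. A call has 1 to 12 rows; each row is the pose to reach, as a shift and turn from the pose commanded when the call began, along the tool's axes at that moment; what a row does not reach only later rows make up. A row lasts 1/12 s, in which the tool goes at most 41.7 mm and 7.16 degrees, less where a joint would pass 70% of its speed; a pose out of reach is approached as far as the arm can. A call with a gripper value outside its range is refused whole. The fingers move at their own pace and stop on an object; "squeeze" is the grip in N (left out, the last holds). Time passes only in rows, so rows that repeat a pose let the fingers close. It gives the time, the measured TCP pose, the force, the opening and the grip force at its end, in the units of the state.
- get_state(): the state, without advancing time (a new reading comes with each control period).
- get_image(name): name is "scene" or "top" or "wrist"; returns a dict with "frame" (400x640x3 uint8, red, green, blue), "K" (3x3 intrinsics, pixels), "position" and "orientation" of the camera in the world. Camera axes: x right, y down, z forward; pixel columns grow to the right and rows downward; lengths in m; the calibration is good to about 2 mm. A picture is of the moment at which its call begins. There is no depth.
- sign_off(): hands the job in; it is judged then, once.
Trained networks look in a picture, given as the dict that the camera call returned (one of the last four; its "shot" number tells which), for a name from the list of things; names that differ only in an ending like _2 or _b are one class to them, and where a whole thing is asked for, a point or a joint stands for the part that bears it (a point fixed in the world has none). Each returns a list of dicts, best first, with "score" (0 to 1); they miss things now and then, are a little off and sometimes report something else, mostly with a low value. They report only what shows in the picture. A call takes as long as a camera call. They do not tell look-alikes from the thing itself.
- find_in(query, picture): "point" ([column, row] in pixels, amid what is visible of it).
- place_of(query, picture): "point" ([column, row] in pixels: a listed point, or the origin of a listed thing).
The state is a dict: "clock": time; "qpos": joint angles; "qd": joint speeds; "effort": joint torques, N m; "position": TCP position; "ee_rot": TCP orientation; "contact_force": force on the tool from outside, world axes, zero at the start; "moment": the same for the moment, N m; "width": finger opening in m; "gripper_force": force on a finger pad.
Only numpy, scipy, OpenCV 4.12 (cv2) and the standard library are available. Lean on these libraries where they do the work, as an engineer would, in place of code of your own. Each camera call takes 0.05 s, during which the arm holds its last target. There are 200 camera calls.

TASK

The two spice jars have just been steamed clean in their steel basket, and the gripper must not touch the basket or the jars. Take the lifting hook by its black handle, hook it under the basket's bail, lift the basket out of the steamer without tipping it and set it gently, flat, in the round steel drip tray, jars still standing inside. Then take the hook out and stand it upright on its square cork mat again, without knocking over or shifting the other crockery.

Things in the scene. Friction and masses are not known exactly. Their poses are not given: they have to be found in the camera images.
- steamer: White round electric steamer base, fixed, 182 mm across and 45 mm high, with a small grey control panel (black dial) on its -x side, reaching 111 mm from the centre. Round well on top: floor 12 mm above the counter, about 140 mm wide. Origin: centre of the underside; z up.
- basket: Round stainless basket, 120 mm across at the rim, 112 mm at the foot, wall 50 mm high, floor 4 mm thick, with a rigid arched bail standing in its y-z plane, 128 mm high over all. It starts in the steamer's well. Origin: centre of the underside; z up. Either side of the bail (+x or -x) is open for the hook. About 0.3 kg empty.
- bail (a point): Middle of the bail's level top, on the centre of the 7 mm round bar, 125 mm above the basket's underside. Axes as the basket's: the level part runs along y from -20 to +20 mm, then slopes down to the rim at y = +-59 mm.
- jar1: Small closed amber glass jar with steel cap, 38 mm across, 48 mm high, about 80 g, standing in the basket on its +y side of the low divider. Origin: centre of the underside.
- jar2: The same jar, on the -y side of the basket's divider.
- tray: Round stainless drip tray, fixed, 168 mm across, rim 12 mm high, inside about 154 mm wide, inner floor 4 mm above the counter. Origin: centre of the underside.
- hook: Steel lifting hook with a black handle, 145 mm high, standing on its own flat foot on the cork mat; about 0.16 kg. Origin: underside of the foot, below the middle of the handle; z up. The hook goes under the bail moving along its own +x; the bail is then carried on the foot between shank (8 mm rod at x = -14 mm) and lip, right below the handle.
- hook_seat (a point): Middle of the hook's carrying surface (top of the foot), 4 mm above the hook's origin, axes as the hook's. Foot: plate 4 mm thick, x from -26 to +18 mm and y +-18 mm from the origin, with a lip at its +x end (x = 14 to 18 mm) rising 14 mm above this surface.
- hook_grip (a point): Middle of the black handle, 122.5 mm above the hook's origin. The handle is a block 46 mm along x, 24 mm thick along y (grip across y) and 45 mm high.
- mat: Square cork mat, fixed, 110 x 110 x 4 mm, the hook's place. Origin: centre of the underside.
- espresso_cup: Bystander: white espresso cup with handle, 60 mm across, 52 mm high. Origin: centre of the underside, as for all bystanders.
- sugar_bowl: Bystander: white bowl, 84 mm across, 45 mm high.
- teaspoon: Bystander: teaspoon 130 mm long lying on the counter.
- spice_jar: Bystander: glass jar with label and black cap, 44 mm across, 55 mm high.
- mug: Bystander: white mug, 80 mm across, 92 mm high.
- glass: Bystander: drinking glass, 68 mm across, 100 mm high.
- pepper: Bystander: amber jar with steel cap, 48 mm across, 90 mm high.
Not all that is in view belongs to the job. Several things look just like the mat: the one meant starts farthest from the robot's base.

How it is judged:
By the outcome, as a careful person would: the job done as asked, in the order asked, and still so for the second after the job is handed in, with the robot touching nothing.
It also fails if it takes over 72 s, if anything falls off the work surface, if the arm or the gripper's body presses on something with over 40 N, if the wrist force passes 120 N, or if a joint passes its speed limit or range.

## Working session

There is one attempt and no reset: what is moved stays moved. The work goes in short steps, Python scripts to look and compute and a tool call to move; the robot and the scene stay as the last step left them, time stands still between calls to the robot, and variables do not carry over. Pictures are saved under pics/ and viewed, at most 10 in all, crops included, and the job is handed in when it is done.

Besides the shell and the picture viewer there is one more tool, called after "Emit:" as name(argument=value, ...) on one line, values as JSON. apply_moves: Moves the arm, as the interface text tells. Its arguments: {"type":"object","properties":{"deltas":{"type":"array"},"squeeze":{"type":"number"}},"required":["deltas"]}

```bash
mkdir -p pics
cat > h.py <<'E'
import numpy as np, cv2
from scipy.spatial.transform import Rotation as R
from rig import *
def rot(q): return R.from_quat([q[1],q[2],q[3],q[0]]).as_matrix()
def ray(p,im):
    d=np.linalg.inv(im["K"])@np.array([p[0],p[1],1.]); return rot(im["orientation"])@d
def at_z(p,im,z):
    d=ray(p,im); c=np.array(im["position"]); return c+d*(z-c[2])/d[2]
def proj(X,im):
    c=rot(im["orientation"]).T@(np.array(X)-im["position"]); u=np.array(im["K"])@c; return u[:2]/u[2]
def tri(obs):
    A=np.zeros((3,3));b=np.zeros(3)
    for p,im in obs:
        d=ray(p,im);d/=np.linalg.norm(d);M=np.eye(3)-np.outer(d,d);A+=M;b+=M@np.array(im["position"])
    return np.linalg.solve(A,b)
def save(im,n,crop=None,s=1):
    f=im["frame"][:,:,::-1]
    if crop: f=f[crop[1]:crop[3],crop[0]:crop[2]]
    cv2.imwrite(n,cv2.resize(f,None,fx=s,fy=s,interpolation=cv2.INTER_CUBIC))
E
python3 - <<'E'
from h import *
np.set_printoptions(precision=3,suppress=True)
s=get_state();print(s["position"],s["ee_rot"],s["contact_force"],s["width"],nose_length)
Z=dict(steamer=0,basket=.012,bail=.137,jar1=.016,jar2=.016,tray=0,hook=.004,hook_seat=.008,hook_grip=.1265,mat=0)
for n in ["scene","top"]:
    im=get_image(n);save(im,f"pics/{n}0.png");print(n,im["position"],im["K"][0][0])
    for k,z in Z.items():
        print(k,[(np.round(r["point"]).astype(int).tolist(),round(r["score"],2),np.round(at_z(r["point"],im,z),3).tolist()) for r in place_of(k,im)[:4]])
E
```

```text
[0.177 0.546 0.218] [-0.     0.156  0.988 -0.001] [0.075 0.677 0.466] 0.08520954489194618 0.017
scene [ 1.1   -0.039  0.798] 378.69313288907296
steamer []
basket [([326, 239], 0.79, [0.588, 0.0, 0.012])]
bail [([327, 204], 0.86, [0.578, 0.002, 0.137])]
jar1 [([321, 236], 0.62, [0.582, -0.01, 0.016]), ([336, 236], 0.6, [0.584, 0.026, 0.016])]
jar2 [([321, 236], 0.62, [0.582, -0.01, 0.016]), ([336, 236], 0.6, [0.584, 0.026, 0.016])]
tray [([190, 198], 0.6, [0.429, -0.36, 0.0]), ([349, 172], 0.47, [0.359, 0.081, 0.0]), ([317, 237], 0.17, [0.574, -0.021, 0.0])]
hook [([428, 191], 0.91, [0.443, 0.289, 0.004])]
hook_seat [([484, 262], 0.68, [0.671, 0.369, 0.008]), ([427, 192], 0.67, [0.451, 0.286, 0.008])]
hook_grip [([435, 159], 0.84, [0.443, 0.282, 0.126]), ([281, 298], 0.17, [0.79, -0.097, 0.126])]
mat [([426, 196], 0.71, [0.456, 0.284, 0.0]), ([403, 150], 0.7, [0.275, 0.255, 0.0])]
top [ 0.434 -0.01   0.985] 370.5591462909408
steamer []
basket [([321, 180], 0.85, [0.576, 0.007, 0.012])]
bail [([322, 166], 0.74, [0.591, 0.002, 0.137])]
jar1 [([310, 177], 0.62, [0.586, 0.037, 0.016]), ([332, 179], 0.55, [0.58, -0.023, 0.016])]
jar2 [([310, 177], 0.62, [0.586, 0.037, 0.016]), ([332, 179], 0.55, [0.58, -0.023, 0.016])]
tray [([456, 233], 0.82, [0.437, -0.35, 0.0])]
hook [([212, 226], 0.96, [0.457, 0.294, 0.004])]
hook_seat [([215, 227], 0.55, [0.454, 0.285, 0.008])]
hook_grip [([196, 230], 0.6, [0.444, 0.293, 0.127])]
mat [([230, 296], 0.89, [0.275, 0.244, 0.0]), ([218, 227], 0.75, [0.453, 0.28, 0.0]), ([194, 230], 0.46, [0.447, 0.343, 0.0])]
```

View pics/scene0.png

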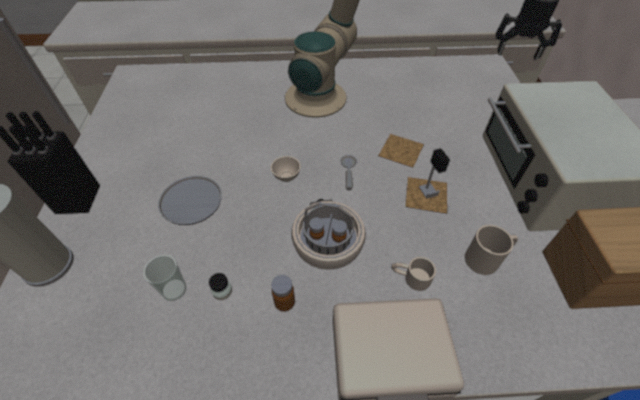

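View pics/top0.png

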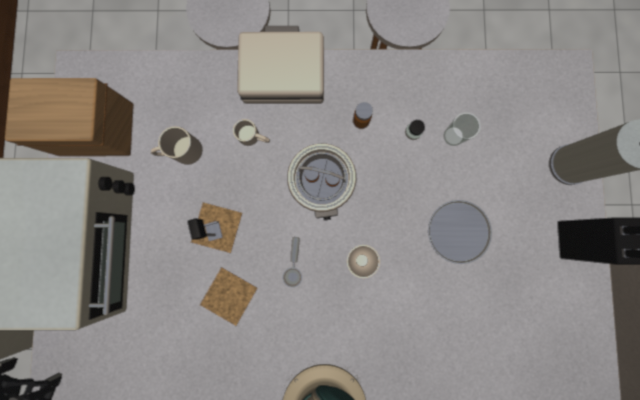

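Candidates: the hook is the only one, with its black handle at scene (437,160) / top (197,229). The mats are at scene (427,194), which has the hook on it and lies farthest from the base (0.53 m), and at (402,150), the decoy at 0.37 m. The only tray is at scene (190,199) / top (459,232). I choose the far mat and check it, the hook and the bail in a close crop.

Run:
```python
from h import *
im=get_image("top");a=im["frame"][190:340,170:270,::-1];b=im["frame"][130:230,270:370,::-1]
im2=get_image("scene");c=im2["frame"][140:220,400:460,::-1];d=im2["frame"][190:275,280:375,::-1]
R_=lambda f:cv2.resize(f,(400,300) if 0 else (int(f.shape[1]*290/f.shape[0]),290),interpolation=cv2.INTER_CUBIC)
r1=np.hstack([R_(a),R_(b)]);r2=np.hstack([R_(c),R_(d)])
w=max(r1.shape[1],r2.shape[1])
P=lambda r:cv2.copyMakeBorder(r,0,0,0,w-r.shape[1],0)
cv2.imwrite("pics/crop1.png",np.vstack([P(r1),P(r2)]))
for k,n in (("bail",.137),("hook",.004),("hook_grip",.1265),("mat",.0)):
    for i in (im,im2): print(k,[np.round(at_z(r["point"],i,n),3).tolist() for r in place_of(k,i)[:2]])
ob=lambda k:tri([(place_of(k,i)[0]["point"],i) for i in (im,im2)])
print("tri",*[ (k,ob(k).round(3)) for k in ("bail","hook","hook_grip","tray")])
```

```text
bail [[0.583, 0.001, 0.137], [0.451, 0.243, 0.137]]
bail [[0.581, 0.001, 0.137], [0.669, 0.001, 0.137]]
hook [[0.449, 0.293, 0.004], [0.587, 0.041, 0.004]]
hook [[0.429, 0.3, 0.004]]
hook_grip [[0.445, 0.292, 0.127]]
hook_grip [[0.448, 0.287, 0.126]]
mat [[0.456, 0.283, 0.0], [0.277, 0.25, 0.0]]
mat [[0.275, 0.251, -0.0], [0.442, 0.287, 0.0]]
tri ('bail', array([0.583, 0.   , 0.139])) ('hook', array([0.449, 0.288, 0.028])) ('hook_grip', array([0.445, 0.291, 0.123])) ('tray', array([ 0.59 , -0.034,  0.416]))
```

View pics/crop1.png

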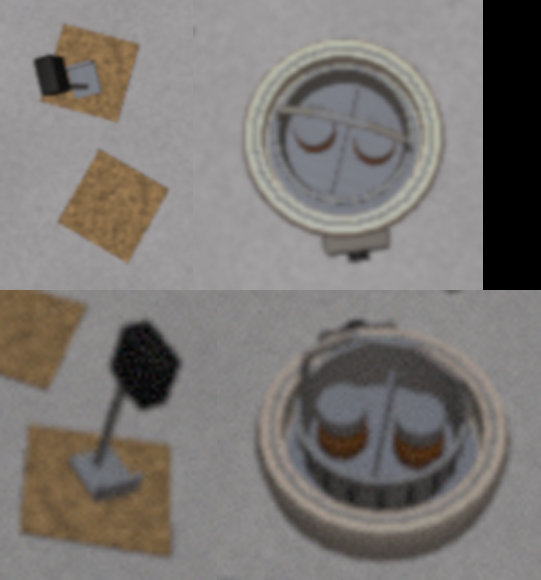

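Crop: the hook stands on the far mat, with its shank at the end of the foot nearer the robot, so hook +x is roughly world +x. The bail runs left to right in the top view, tilted about -15° in yaw. Next I check the start clearance to the oven, and fit the bail and mat yaw.

Run:
```python
from h import *
im=get_image("top");im2=get_image("scene")
np.set_printoptions(precision=3,suppress=True)
p=get_state()["position"]
print("tcp px",proj(p,im),proj(p,im2), rot(im["orientation"]))
for n,a,b in (("oven top corner far-left",(93,160),(552,172)),("oven corner near robot",(84,328),(502,86))): print(n,tri([(a,im),(b,im2)]))
for n,q in (("front bottom",(131,195)),("fb2",(128,296))): print(n,at_z(q,im,0))
# bail ends (rim z=.062) from top crop
f=lambda c:(270+(c[0]-193)/2.9,130+c[1]/2.9)
A=at_z(f((278,108)),im,.062);B=at_z(f((408,145)),im,.062);print(A,B,(A+B)/2,np.degrees(np.arctan2((A-B)[1],(A-B)[0]))-90)
for q,z in (((459,232),.012),((363,262),.045)): print(at_z(q,im,z))
g=lambda c:(170+c[0]/1.933,190+c[1]/1.933)
print("mat",[at_z(g(c),im,.004) for c in ((62,24),(139,42),(119,121))])
print("handle",[at_z(g(c),im,.149) for c in ((35,60),(60,54),(42,95),(68,92))])
```

```text
tcp px [ 46.553 365.415] [513.463  64.668] [[-0.002 -0.994  0.107]
 [-1.     0.002 -0.   ]
 [ 0.    -0.107 -0.994]]
oven top corner far-left [0.588 0.473 0.226]
oven corner near robot [0.244 0.496 0.196]
front bottom [0.54  0.515 0.   ]
fb2 [0.276 0.509 0.   ]
[0.603 0.061 0.062] [ 0.57  -0.052  0.062] [0.586 0.005 0.062] -16.191027134396222
[ 0.439 -0.353  0.012]
[ 0.365 -0.098  0.045]
mat [array([0.519, 0.323, 0.004]), array([0.494, 0.217, 0.004]), array([0.387, 0.242, 0.004])]
handle [array([0.465, 0.304, 0.149]), array([0.472, 0.275, 0.149]), array([0.424, 0.294, 0.149]), array([0.428, 0.264, 0.149])]
```

Emit:
apply_moves(deltas=[85,-20,-35,-42,0,85,-40,-75,-42,0,85,-55,-112,-42,0,85,-72,-145,-42,0,85,-89,-167,-42,-5,85,-125,-167,-42,-10,85,-165,-166,-42,-15,85,-205,-165,-42,-20,85,-245,-165,-42,-25,85,-285,-163,-42,-31,85,-320,-163,-42,-31,85,-334,-163,-42,-31], squeeze=60)

```text
clock: 3.1
position: [0.4496, 0.2871, 0.2609]
ee_rot: [0.001, -0.112, 0.994, -0.001]
contact_force: [-0.1, 0.8, 0.6]
width: 0.0851
gripper_force: 0.0
```

```bash
cat > w.py <<'E'
from h import *
np.set_printoptions(precision=4,suppress=True)
s=get_state();M=rot(s["ee_rot"]);print(s["clock"],s["position"],"yaw",np.degrees(np.arctan2(M[1,1],M[0,1]))-90,s["contact_force"],s["width"],s["gripper_force"])
E
python3 - <<'E'
from w import *
im=get_image("wrist");save(im,"pics/w1.png");print(im["position"])
for k,z in (("hook_grip",.1265),("hook",.004),("hook_seat",.008)): print(k,[(r["point"],r["score"],at_z(r["point"],im,z)) for r in place_of(k,im)[:2]])
E
```

```text
3.1 [0.4496 0.2871 0.2609] yaw 12.831042817672824 [-0.0644  0.7589  0.6135] 0.08506300694271621 0.0
[0.373  0.2694 0.4142]
hook_grip [([326.9, 185.9], 0.79, array([0.4463, 0.2938, 0.1265]))]
hook [([323.5, 164.8], 0.89, array([0.4493, 0.2928, 0.004 ]))]
hook_seat []
```

View pics/w1.png

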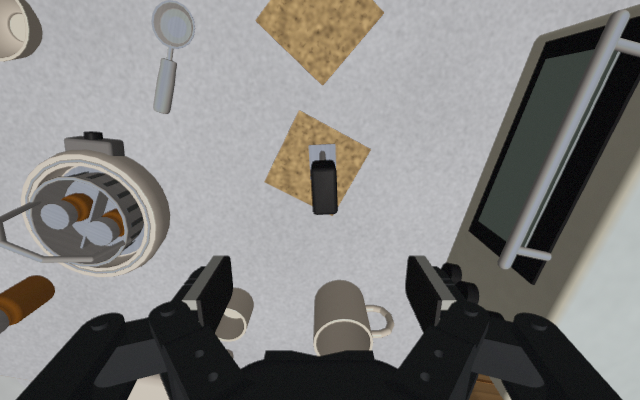

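The wrist view shows the handle at (324,190), aligned with the jaws' plane and about 4 mm toward +y. Descending to grasp it.

Emit:
apply_moves(deltas=[85,3,4,30,0,85,3,4,65,0,85,3,4,100,0,85,3,4,125,0,85,3,4,134,0,60,3,4,134,0,45,3,4,134,0,35,3,4,134,0,30,3,4,134,0,26,3,4,134,0,18,3,4,134,0,18,3,4,134,0], squeeze=60)

```text
clock: 4.3
position: [0.4421, 0.2924, 0.1291]
ee_rot: [0.002, -0.113, 0.994, 0.0]
contact_force: [-0.8, -1.3, 5.1]
width: 0.0222
gripper_force: 58.3
```

Emit:
apply_moves(deltas=[15,0,0,0,0,15,0,0,0,0,15,0,0,0,0,15,0,0,0,0], squeeze=60)

```text
clock: 4.63
position: [0.4422, 0.2924, 0.1291]
ee_rot: [0.002, -0.113, 0.994, 0.001]
contact_force: [-1.3, -0.5, 4.7]
width: 0.0222
gripper_force: 58.3
```

Emit:
apply_moves(deltas=[15,0,0,-12,0,15,0,0,-35,0,15,0,0,-65,0,15,0,-12,-95,3,15,0,-40,-104,8,15,-1,-75,-104,13,15,-2,-112,-104,18,15,-3,-150,-104,23,15,-4,-190,-104,27,15,-5,-230,-104,29,15,-5,-262,-104,29,15,-5,-277,-104,29])

```text
clock: 5.63
position: [0.5092, 0.0191, 0.2315]
ee_rot: [0.001, 0.141, 0.99, -0.001]
contact_force: [-0.4, 0.5, -1.7]
width: 0.0218
gripper_force: 58.8
```

Emit:
apply_moves(deltas=[15,0,0,0,0,15,0,0,0,0,15,0,0,0,0])

```text
clock: 5.88
position: [0.508, 0.0239, 0.2313]
ee_rot: [-0.0, 0.139, 0.99, 0.0]
contact_force: [0.5, 0.7, -2.4]
width: 0.0221
gripper_force: 58.8
```

Run:
```python
from w import *
I=[get_image(n) for n in ("top","scene","wrist")]
for k in ("bail","hook_seat","hook","hook_grip"):
    o=[(n,place_of(k,i)) for n,i in zip("tsw",I)]
    print(k,[(n,[(np.round(x["point"]).tolist(),round(x["score"],2)) for x in r[:2]]) for n,r in o])
    for z in dict(bail=[.137],hook_seat=[.112],hook=[.108],hook_grip=[.2305])[k]: print("   ",[(n,at_z(r[0]["point"],i,z)) for (n,r),i in zip(o,I) if r])
a=cv2.resize(I[1]["frame"][120:280,240:420,::-1],(675,600));cv2.imwrite("pics/s2.png",a)
save(I[2],"pics/w2.png")
```

```text
5.8833 [0.508  0.0239 0.2313] yaw -15.987935762956425 [ 0.4834  0.7474 -2.367 ] 0.02209264563868056 58.759138025779976
bail [('t', [([320.0, 168.0], 0.52), ([411.0, 135.0], 0.38)]), ('s', [([327.0, 204.0], 0.56)]), ('w', [([521.0, 64.0], 0.34)])]
    [('t', array([0.5883, 0.0077, 0.137 ])), ('s', array([0.5776, 0.0026, 0.137 ])), ('w', array([0.4467, 0.1994, 0.137 ]))]
hook_seat [('t', [([317.0, 200.0], 0.58), ([217.0, 228.0], 0.52)]), ('s', [([329.0, 191.0], 0.88), ([348.0, 175.0], 0.37)]), ('w', [([317.0, 200.0], 0.82), ([590.0, 207.0], 0.24)])]
    [('t', array([0.5159, 0.0146, 0.112 ])), ('s', array([0.5201, 0.0114, 0.112 ])), ('w', array([0.5151, 0.02  , 0.112 ]))]
hook [('t', [([316.0, 196.0], 0.49)]), ('s', [([331.0, 188.0], 0.79), ([347.0, 176.0], 0.57)]), ('w', [([317.0, 194.0], 0.86)])]
    [('t', array([0.5249, 0.0188, 0.108 ])), ('s', array([0.5058, 0.016 , 0.108 ])), ('w', array([0.5107, 0.0207, 0.108 ]))]
hook_grip [('t', [([458.0, 230.0], 0.48)]), ('s', [([332.0, 149.0], 0.87)]), ('w', [([318.0, 257.0], 0.9)])]
    [('t', array([ 0.4417, -0.2749,  0.2305])), ('s', array([0.5029, 0.0176, 0.2305])), ('w', array([0.5122, 0.0217, 0.2305]))]
```

View pics/s2.png

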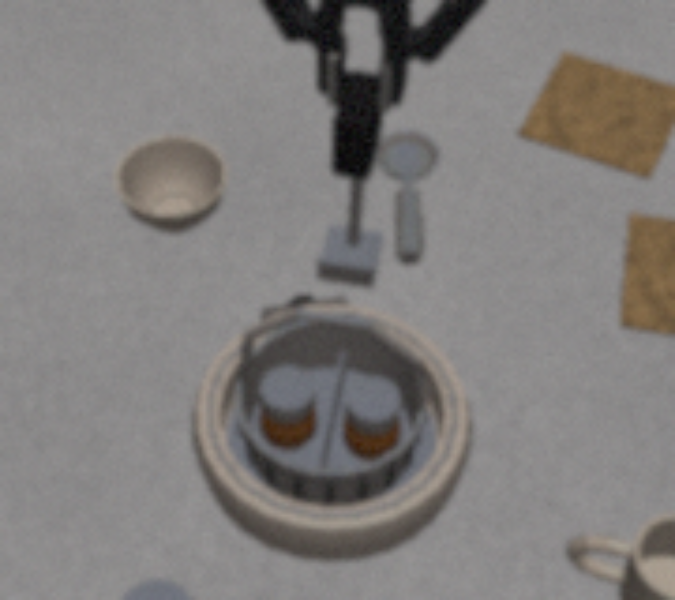

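View pics/w2.png

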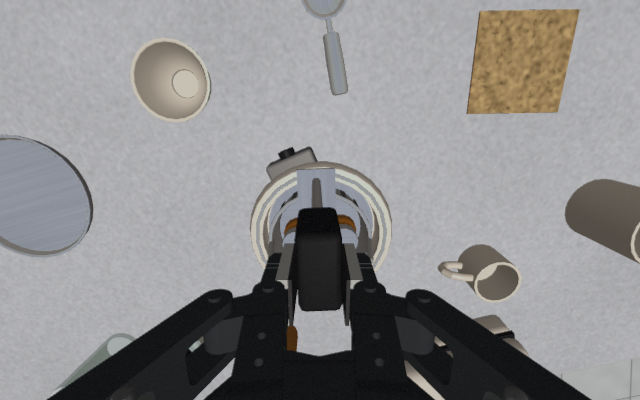

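The scene crop shows the hook hanging upright, with its foot at crop (350,255) on the robot side of the bail (top around (325,310)). In the wrist view the hook (317) is centred over the steamer (320). Advancing about 72 mm under the bail.

Emit:
apply_moves(deltas=[15,-8,0,0,0,15,-18,0,0,0,15,-28,0,0,0,15,-38,0,0,0,15,-47,0,0,0,15,-55,0,0,0,15,-62,0,0,0,15,-67,0,0,0,15,-71,0,0,0,15,-72,0,0,0,15,-72,0,0,0,15,-72,0,0,0])

```text
clock: 7.63
position: [0.5772, 0.0036, 0.2312]
ee_rot: [-0.0, 0.139, 0.99, 0.0]
contact_force: [-0.6, 0.6, -1.2]
width: 0.0217
gripper_force: 58.8
```

Run:
```python
from w import *
I=[get_image(n) for n in ("top","scene")]
for k in ("bail","hook_seat"):
    for n,i,z in zip("ts",I,(0,0)):
        zz=dict(bail=.137,hook_seat=.110)[k];print(k,n,[(np.round(x["point"]).tolist(),round(x["score"],2),at_z(x["point"],i,zz)) for x in place_of(k,i)[:2]])
a=cv2.resize(I[1]["frame"][150:270,270:390,::-1],(560,560),interpolation=cv2.INTER_CUBIC);cv2.imwrite("pics/s3.png",a)
```

```text
7.6333 [0.5772 0.0036 0.2312] yaw -15.97650928110157 [-0.5876  0.5936 -1.1576] 0.021712974689139852 58.76221157799591
bail t []
bail s [([325.0, 205.0], 0.7, array([ 0.5825, -0.0015,  0.137 ]))]
hook_seat t []
hook_seat s [([325.0, 214.0], 0.59, array([ 0.5855, -0.0016,  0.11  ]))]
```

View pics/s3.png

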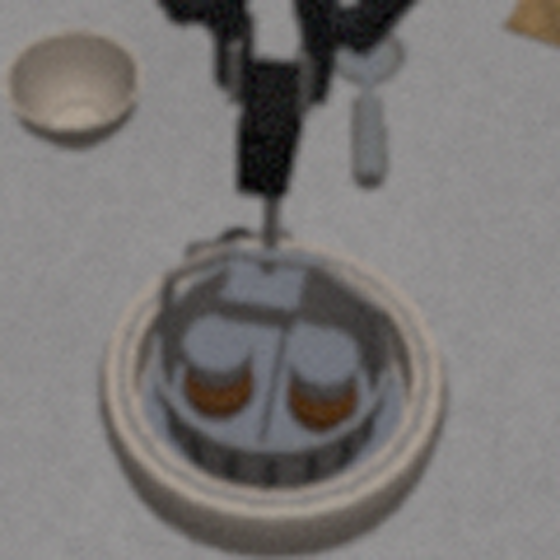

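The crop shows the foot at (262,285) beyond the bail. The bar crosses at about (270,257), between shank and lip, so it is hooked. Lifting slowly.

Emit:
apply_moves(deltas=[15,0,0,-8,0,15,0,0,-14,0,15,0,0,-18,0,15,0,0,-21,0,15,0,0,-23,0,15,0,0,-25,0,15,0,0,-27,0,15,0,0,-29,0,15,0,0,-31,0,15,0,0,-33,0,15,0,0,-35,0,15,0,0,-35,0])

```text
clock: 8.93
position: [0.5778, 0.0034, 0.2667]
ee_rot: [0.0, 0.139, 0.99, 0.0]
contact_force: [-0.3, -0.9, -6.4]
width: 0.0223
gripper_force: 58.5
```

Run:
```python
from w import *
im=get_image("scene");b=place_of("bail",im);h=place_of("hook_seat",im)
print([(x["point"],x["score"]) for x in b[:1]+h[:1]])
```

```text
8.9333 [0.5778 0.0034 0.2667] yaw -15.980734243512842 [-0.3231 -0.9043 -6.4334] 0.022255126355009033 58.477514258556766
[([326.1, 200.3], 0.8), ([324.9, 205.0], 0.64)]
```

The load is carried (about 4.5 N added). Raising it clear.

Emit:
apply_moves(deltas=[15,0,0,-3,0,15,0,0,-8,0,15,0,0,-14,0,15,0,0,-21,0,15,0,0,-28,0,15,0,0,-36,0,15,0,0,-44,0,15,0,0,-52,0,15,0,0,-59,0,15,0,0,-64,0,15,0,0,-67,0,15,0,0,-68,0])

```text
clock: 10.08
position: [0.5778, 0.0035, 0.3349]
ee_rot: [0.0, 0.139, 0.99, 0.0]
contact_force: [0.6, 0.9, -6.6]
width: 0.0219
gripper_force: 58.6
```

Run:
```python
from w import *
I=[get_image(n) for n in ("top","scene","wrist")]
for k,z in (("bail",.216),("basket",.091),("jar1",.095),("tray",0)):
  for n,i in zip("tsw",I): print(k,n,[(np.round(x["point"]).tolist(),round(x["score"],2),at_z(x["point"],i,z)) for x in place_of(k,i)[:2]])
a=cv2.resize(I[1]["frame"][110:270,150:390,::-1],(780,520),interpolation=cv2.INTER_CUBIC);cv2.imwrite("pics/s4.png",a)
```

```text
10.0833 [0.5778 0.0035 0.3349] yaw -15.979457584208362 [ 0.608   0.8791 -6.5793] 0.02191495202307095 58.55811867324519
bail t [([294.0, 260.0], 0.48, array([0.3827, 0.0587, 0.216 ]))]
bail s [([326.0, 183.0], 0.66, array([ 0.5851, -0.0001,  0.216 ]))]
bail w [([316.0, 192.0], 0.67, array([ 0.5766, -0.0002,  0.216 ]))]
basket t [([322.0, 171.0], 0.98, array([0.5883, 0.0038, 0.091 ])), ([216.0, 224.0], 0.27, array([0.4605, 0.2595, 0.091 ]))]
basket s [([328.0, 217.0], 0.69, array([0.5811, 0.0041, 0.091 ]))]
basket w [([317.0, 170.0], 0.93, array([ 0.581 , -0.0008,  0.091 ]))]
jar1 t [([312.0, 169.0], 0.7, array([0.5923, 0.0276, 0.095 ])), ([332.0, 176.0], 0.52, array([ 0.5745, -0.0218,  0.095 ]))]
jar1 s [([336.0, 217.0], 0.6, array([0.5853, 0.0223, 0.095 ])), ([317.0, 219.0], 0.55, array([ 0.5884, -0.0214,  0.095 ]))]
jar1 w [([333.0, 168.0], 0.68, array([0.5839, 0.0206, 0.095 ])), ([296.0, 176.0], 0.58, array([ 0.5809, -0.0295,  0.095 ]))]
tray t [([458.0, 231.0], 0.73, array([ 0.4427, -0.3544,  0.    ])), ([410.0, 134.0], 0.62, array([ 0.7062, -0.2338,  0.    ]))]
tray s [([328.0, 217.0], 0.71, array([ 0.5137,  0.0098, -0.    ])), ([192.0, 200.0], 0.59, array([ 0.4391, -0.3529,  0.    ]))]
tray w [([77.0, 133.0], 0.71, array([ 0.4377, -0.3552,  0.    ]))]
```

View pics/s4.png

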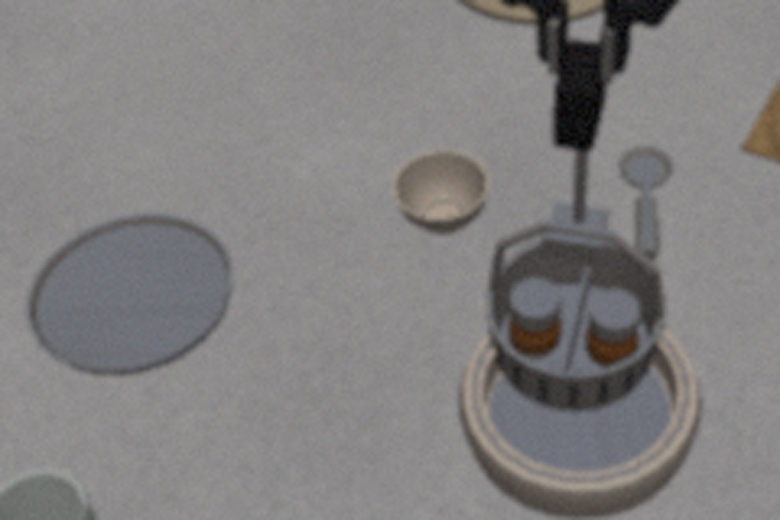

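The basket hangs level with both jars standing, and the tray is at about (0.439,-0.354). Carrying it across smoothly.

Emit:
apply_moves(deltas=[15,0,-1,0,0,15,0,-3,0,0,15,1,-7,0,0,15,1,-14,0,0,15,2,-22,0,0,15,3,-33,0,0,15,5,-46,0,0,15,7,-62,0,0,15,8,-80,0,0,15,10,-100,0,0,15,13,-121,0,0,15,15,-144,0,0])

```text
clock: 11.83
position: [0.5222, -0.1324, 0.3343]
ee_rot: [-0.0, 0.139, 0.99, -0.0]
contact_force: [1.0, 0.2, -6.2]
width: 0.0223
gripper_force: 58.5
```

Emit:
apply_moves(deltas=[15,2,-23,0,0,15,5,-47,0,0,15,7,-71,0,0,15,10,-94,0,0,15,12,-117,0,0,15,14,-138,0,0,15,16,-158,0,0,15,18,-176,0,0,15,20,-191,0,0,15,21,-205,0,0,15,22,-216,0,0,15,23,-224,0,0])

```text
clock: 12.83
position: [0.4387, -0.3415, 0.3342]
ee_rot: [-0.0, 0.14, 0.99, -0.0]
contact_force: [-0.7, 0.3, -6.0]
width: 0.0219
gripper_force: 58.6
```

Emit:
apply_moves(deltas=[15,1,-7,0,0,15,1,-11,0,0,15,2,-13,0,0,15,2,-14,0,0,15,2,-14,0,0,15,2,-14,0,0,15,2,-14,0,0,15,2,-14,0,0])

```text
clock: 13.5
position: [0.4342, -0.3523, 0.3342]
ee_rot: [0.0, 0.139, 0.99, 0.0]
contact_force: [-0.1, -0.0, -6.3]
width: 0.0223
gripper_force: 58.5
```

Run:
```python
from w import *
I=[get_image(n) for n in ("top","scene","wrist")]
for k,z in (("bail",.216),("basket",.091),("jar1",.095),("tray",0)):
  for n,i in zip("tsw",I): print(k,n,[(np.round(x["point"]).tolist(),round(x["score"],2),at_z(x["point"],i,z)) for x in place_of(k,i)[:2]])
```

```text
13.5 [ 0.4342 -0.3523  0.3342] yaw -15.940691834137311 [-0.0598 -0.0277 -6.3128] 0.022309312105406452 58.51904709692462
bail t [([494.0, 230.0], 0.8, array([ 0.4421, -0.3535,  0.216 ])), ([360.0, 122.0], 0.6, array([ 0.6725, -0.0797,  0.216 ]))]
bail s [([165.0, 141.0], 0.76, array([ 0.4416, -0.3569,  0.216 ]))]
bail w [([316.0, 190.0], 0.84, array([ 0.4314, -0.3555,  0.216 ]))]
basket t [([469.0, 236.0], 0.96, array([ 0.4306, -0.3497,  0.091 ]))]
basket s [([178.0, 174.0], 0.85, array([ 0.4264, -0.3661,  0.091 ]))]
basket w [([319.0, 168.0], 0.73, array([ 0.4356, -0.3539,  0.091 ])), ([315.0, 196.0], 0.16, array([ 0.4721, -0.3693,  0.091 ]))]
jar1 t [([458.0, 231.0], 0.77, array([ 0.4414, -0.3202,  0.095 ]))]
jar1 s [([191.0, 178.0], 0.72, array([ 0.4432, -0.3301,  0.095 ])), ([174.0, 175.0], 0.65, array([ 0.4338, -0.3742,  0.095 ]))]
jar1 w [([296.0, 173.0], 0.74, array([ 0.4331, -0.3849,  0.095 ])), ([335.0, 168.0], 0.68, array([ 0.4415, -0.333 ,  0.095 ]))]
tray t [([459.0, 229.0], 0.93, array([ 0.448 , -0.3575,  0.    ])), ([522.0, 230.0], 0.38, array([ 0.4455, -0.5228,  0.    ]))]
tray s [([192.0, 202.0], 0.78, array([ 0.4443, -0.3531,  0.    ]))]
tray w []
```

Emit:
apply_moves(deltas=[15,0,0,4,0,15,-1,0,10,0,15,-2,0,18,0,15,-3,0,27,0,15,-3,0,36,0,15,-3,0,45,0,15,-3,0,54,0,15,-3,0,62,0,15,-3,0,69,0,15,-3,0,74,0,15,-3,0,77,0,15,-3,0,79,0])

```text
clock: 15.25
position: [0.4368, -0.3536, 0.2548]
ee_rot: [-0.0, 0.139, 0.99, 0.0]
contact_force: [-0.1, 0.2, -5.5]
width: 0.0222
gripper_force: 58.5
```

Emit:
apply_moves(deltas=[15,0,0,1,0,15,0,0,2,0,15,0,0,3,0,15,0,0,4,0,15,0,0,5,0,15,0,0,6,0,15,0,0,7,0,15,0,0,8,0,15,0,0,9,0,15,0,0,10,0,15,0,0,11,0,15,0,0,12,0])

```text
clock: 16.25
position: [0.4373, -0.3539, 0.2439]
ee_rot: [0.001, 0.139, 0.99, -0.0]
contact_force: [-0.1, -0.0, -1.5]
width: 0.0223
gripper_force: 59.1
```

The basket has landed (only the hook's weight left on the wrist). Lowering the lip clear of the bar and backing out.

Emit:
apply_moves(deltas=[15,0,0,3,0,15,0,0,7,0,15,0,0,12,0,15,0,0,17,0,15,0,0,20,0,15,0,0,20,0,15,0,0,20,0])

```text
clock: 16.83
position: [0.4367, -0.3535, 0.2228]
ee_rot: [-0.0, 0.139, 0.99, 0.0]
contact_force: [-0.2, -0.5, -1.8]
width: 0.0221
gripper_force: 59.1
```

Emit:
apply_moves(deltas=[15,3,0,0,0,15,8,0,0,0,15,14,0,0,0,15,20,0,0,0,15,26,0,0,0,15,32,0,0,0,15,39,0,0,0,15,48,0,0,0,15,58,0,0,0,15,68,0,0,0,15,76,0,0,0,15,80,0,0,0])

```text
clock: 17.83
position: [0.3584, -0.3309, 0.2232]
ee_rot: [-0.0, 0.139, 0.99, 0.0]
contact_force: [0.2, 0.7, -1.1]
width: 0.0225
gripper_force: 59.1
```

Run:
```python
from w import *
I=[get_image(n) for n in ("top","scene","wrist")]
for k,z in (("bail",.129),("basket",.004),("tray",0),("jar1",.008),("mat",0),("hook_seat",.104)):
  for n,i in zip("tsw",I): print(k,n,[(np.round(x["point"]).tolist(),round(x["score"],2),at_z(x["point"],i,z)) for x in place_of(k,i)[:2]])
a=cv2.resize(I[1]["frame"][100:260,110:350,::-1],(780,520),interpolation=cv2.INTER_CUBIC);cv2.imwrite("pics/s5.png",a)
```

```text
17.8333 [ 0.3584 -0.3309  0.2232] yaw -16.00842220496176 [ 0.1563  0.7354 -1.0903] 0.022535092412900873 59.08066519725253
bail t [([481.0, 230.0], 0.59, array([ 0.4421, -0.3627,  0.129 ])), ([362.0, 261.0], 0.43, array([ 0.3741, -0.0874,  0.129 ]))]
bail s [([176.0, 168.0], 0.82, array([ 0.4422, -0.3575,  0.129 ])), ([348.0, 172.0], 0.74, array([0.4774, 0.0602, 0.129 ]))]
bail w []
basket t [([454.0, 234.0], 0.91, array([ 0.4338, -0.3421,  0.004 ]))]
basket s [([190.0, 201.0], 0.9, array([ 0.4428, -0.3577,  0.004 ])), ([348.0, 169.0], 0.29, array([0.3489, 0.0797, 0.004 ]))]
basket w []
tray t []
tray s [([189.0, 199.0], 0.72, array([ 0.4352, -0.3619,  0.    ]))]
tray w []
jar1 t [([447.0, 228.0], 0.5, array([ 0.4487, -0.3232,  0.008 ])), ([471.0, 234.0], 0.48, array([ 0.4337, -0.3864,  0.008 ]))]
jar1 s [([182.0, 199.0], 0.76, array([ 0.4395, -0.376 ,  0.008 ])), ([199.0, 200.0], 0.49, array([ 0.4443, -0.3317,  0.008 ]))]
jar1 w [([295.0, 236.0], 0.77, array([ 0.4352, -0.3871,  0.008 ])), ([332.0, 230.0], 0.56, array([ 0.4409, -0.3376,  0.008 ]))]
mat t [([218.0, 225.0], 0.76, array([0.4587, 0.2813, 0.    ])), ([227.0, 295.0], 0.74, array([0.279 , 0.2508, 0.    ]))]
mat s [([429.0, 193.0], 0.84, array([0.4456, 0.2935, 0.    ])), ([404.0, 152.0], 0.63, array([0.2851, 0.2545, 0.    ]))]
mat w []
hook_seat t [([466.0, 264.0], 0.61, array([ 0.3653, -0.3347,  0.104 ]))]
hook_seat s [([192.0, 154.0], 0.75, array([ 0.3684, -0.3375,  0.104 ])), ([177.0, 290.0], 0.49, array([ 0.7518, -0.3045,  0.104 ]))]
hook_seat w [([318.0, 201.0], 0.72, array([ 0.3672, -0.3354,  0.104 ])), ([320.0, 254.0], 0.15, array([ 0.4222, -0.3491,  0.104 ]))]
```

View pics/s5.png

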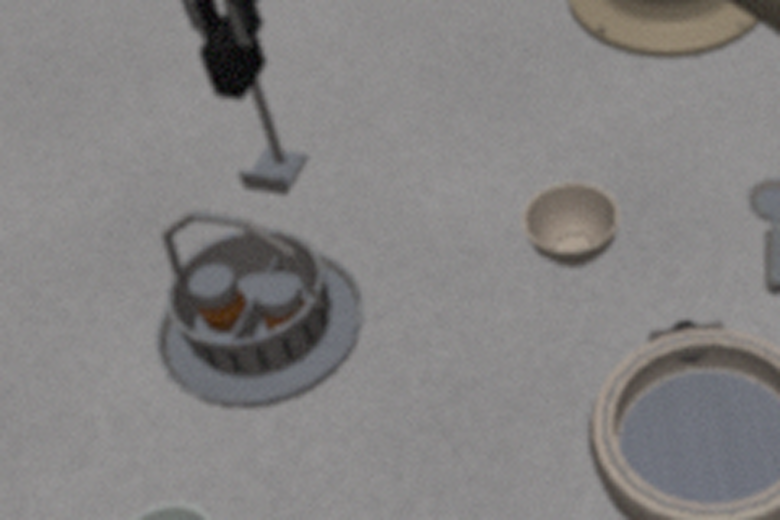

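The basket stands flat and centred in the tray with both jars upright at crop (215,290) and (275,295), and the hook is free. Returning the hook to the far mat.

Emit:
apply_moves(deltas=[15,1,5,-5,0,15,2,15,-13,0,15,4,30,-22,0,15,7,50,-30,0,15,11,75,-30,0,15,15,105,-30,0,15,20,137,-30,0,15,24,170,-30,0,15,29,203,-30,0,15,34,237,-30,0,15,39,271,-30,0,15,44,305,-30,0])

```text
clock: 19.88
position: [0.4009, -0.0234, 0.2545]
ee_rot: [0.001, 0.139, 0.99, 0.0]
contact_force: [0.8, -0.7, -1.5]
width: 0.0221
gripper_force: 59.1
```

Emit:
apply_moves(deltas=[15,5,34,0,-2,15,10,68,0,-5,15,15,102,0,-8,15,19,135,0,-11,15,24,167,0,-14,15,29,198,0,-17,15,33,227,0,-20,15,36,253,0,-23,15,40,276,0,-26,15,42,294,0,-28,15,44,307,0,-29,15,45,314,0,-29])

```text
clock: 20.88
position: [0.444, 0.2902, 0.254]
ee_rot: [0.0, -0.114, 0.993, 0.001]
contact_force: [-0.2, -1.0, -2.5]
width: 0.0221
gripper_force: 59.1
```

Emit:
apply_moves(deltas=[15,0,0,0,0,15,0,0,0,0,15,0,0,0,0,15,0,0,0,0])

```text
clock: 21.22
position: [0.4446, 0.287, 0.2534]
ee_rot: [-0.0, -0.113, 0.994, -0.0]
contact_force: [0.4, 0.6, -0.9]
width: 0.0218
gripper_force: 59.1
```

Run:
```python
from w import *
I=[get_image(n) for n in ("top","scene","wrist")]
z0=get_state()["position"][2]-.125
for k,z in (("hook_seat",z0+.004),("mat",0)):
  for n,i in zip("tsw",I): print(k,n,[(np.round(x["point"]).tolist(),round(x["score"],2),at_z(x["point"],i,z)) for x in place_of(k,i)[:2]])
```

```text
21.2167 [0.4446 0.287  0.2534] yaw 12.938922728392598 [ 0.443   0.5989 -0.9005] 0.02176713394118399 59.080771646113135
hook_seat t [([201.0, 227.0], 0.94, array([0.4525, 0.2799, 0.1324]))]
hook_seat s [([434.0, 161.0], 0.56, array([0.454 , 0.2755, 0.1324])), ([440.0, 156.0], 0.33, array([0.437 , 0.2939, 0.1324]))]
hook_seat w [([317.0, 198.0], 0.89, array([0.4519, 0.2869, 0.1324]))]
mat t [([217.0, 224.0], 0.8, array([0.4611, 0.2824, 0.    ])), ([228.0, 292.0], 0.78, array([0.2853, 0.2489, 0.    ]))]
mat s [([429.0, 192.0], 0.87, array([0.4442, 0.2946, 0.    ])), ([403.0, 152.0], 0.6, array([0.2829, 0.2544, 0.    ]))]
mat w [([317.0, 22.0], 0.91, array([0.2775, 0.2462, 0.    ])), ([314.0, 171.0], 0.82, array([0.454 , 0.2824, 0.    ]))]
```

Emit:
apply_moves(deltas=[15,0,0,5,0,15,0,0,15,0,15,0,0,28,0,15,0,0,43,0,15,0,0,58,0,15,0,0,73,0,15,0,0,87,0,15,0,0,99,0,15,0,0,108,0,15,0,0,114,0,15,0,0,117,0,15,0,0,119,0])

```text
clock: 22.67
position: [0.4448, 0.288, 0.1338]
ee_rot: [-0.0, -0.113, 0.994, -0.0]
contact_force: [-0.1, -0.3, -2.4]
width: 0.0219
gripper_force: 59.1
```

Emit:
apply_moves(deltas=[15,0,0,1,0,15,0,0,2,0,15,0,0,3,0,15,0,0,4,0,15,0,0,4.5,0,15,0,0,5,0,15,0,0,5,0])

```text
clock: 23.25
position: [0.4448, 0.288, 0.1293]
ee_rot: [0.0, -0.113, 0.994, 0.0]
contact_force: [-0.1, 0.4, -1.0]
width: 0.022
gripper_force: 59.1
```

Emit:
apply_moves(deltas=[15,0,0,0.5,0,15,0,0,1,0,15,0,0,1.5,0,15,0,0,1.5,0,15,0,0,1.5,0])

```text
clock: 23.67
position: [0.4454, 0.2882, 0.1292]
ee_rot: [0.001, -0.113, 0.994, 0.0]
contact_force: [-1.3, -1.2, 6.6]
width: 0.022
gripper_force: 60.1
```

Emit:
apply_moves(deltas=[15,0,0,-0.5,0,15,0,0,-0.5,0,24,0,0,-0.5,0,27,0,0,-0.5,0,32,0,0,-0.5,0,40,0,0,-0.5,0,55,0,0,-0.5,0,75,0,0,-0.5,0,85,0,0,-0.5,0,85,0,0,-0.5,0,85,0,0,-0.5,0,85,0,0,-0.5,0], squeeze=20)

```text
clock: 24.67
position: [0.4447, 0.2881, 0.1282]
ee_rot: [0.0, -0.113, 0.994, 0.0]
contact_force: [-0.3, -0.3, 0.0]
width: 0.0849
gripper_force: 0.0
```

Emit:
apply_moves(deltas=[85,0,0,-5,0,85,0,0,-15,0,85,0,0,-30,0,85,0,0,-50,0,85,0,0,-75,0,85,0,0,-100,0,85,0,0,-120,0,85,0,0,-135,0,85,0,0,-140,0,85,0,0,-140,0,85,0,0,-140,0])

```text
clock: 25.58
position: [0.4445, 0.2879, 0.2681]
ee_rot: [-0.0, -0.113, 0.994, 0.0]
contact_force: [-0.5, 0.6, -1.0]
width: 0.0853
gripper_force: 0.0
```

Run:
```python
from w import *
im=get_image("scene");save(im,"pics/end.png",(130,90,530,330),2)
```

```text
25.5833 [0.4445 0.2879 0.2681] yaw 13.02453562799812 [-0.4822  0.6419 -0.9993] 0.08527179487613833 0.0
```

View pics/end.png

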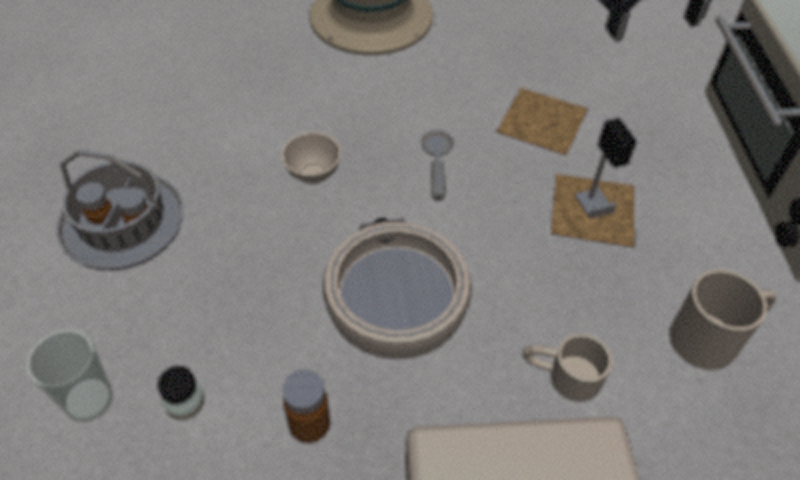

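The final picture shows the hook upright on its mat at (595,200), the basket flat in the tray at (115,205) with both jars standing, and the other crockery unmoved. The gripper is clear, so I hand in.

```bash
python3 -c "
from rig import sign_off
print(sign_off())"
```

```text
the job is handed in; nothing more can be done
None
```

The job is handed in at about 26 s on the robot's clock: in the last picture the basket stands flat in the drip tray with both jars upright, the hook is upright on its cork mat, and the other crockery looks unmoved.

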